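Start the disc sander: set its speed dial, then key it on and hold

TASK

First turn the speed dial on the grey controller clockwise until its white pointer is at the red marker, and let go of it. Then take the red key out of its birch block, push it fully home in the brass lock past the sticky pins, turn it a quarter turn clockwise to the stop, and finish still gripping the key and holding it turned, because the lock springs back. Leave the dial at the marker and everything else on the worktop where it is.

Things in the scene. Friction and masses are not known exactly. Their poses are not given: they have to be found in the camera images.
- controller: Grey box, 160 (x) x 260 (y) x 70 mm high, fixed, yawed up to 0.3 rad. Origin: centre of its underside, z up. On its top, seen from the robot, the dial is on the left (local x 0, y +75 mm) and the lock on the right (local x 0, y -75 mm).
- dial_grip (a point): On the dial's vertical axis, 23 mm above the box top, inside the black bar grip (46 mm long, 13 wide, underside 9 mm and top 35 mm above the box top). Below the bar is a round skirt, radius 27 mm, 9 mm high. Pinch the bar across its width, fingertips above the skirt. Turns with the dial; its -x axis points along the bar to the pointer.
- dial_pointer (a point): Tip of the dial's white pointer, 40 mm from the dial's axis, 4 mm above the box top; turns with the dial. Only the pointer's end of the bar has a white stripe on top.
- dial_mark (a point): Inner point of the red wedge-shaped marker on the black scale, 40 mm from the dial's axis, same height as the pointer tip. It stays put and cannot be moved by hand. When the pointer is at the marker the two points coincide.
- dial (a joint): Dial angle in rad, 0 to 4.7 between stops, growing clockwise seen from above; at 0 the pointer is towards the box's -x side. No detents, no spring, 0.04 N m of friction: it stays where it is left. It starts 0.6 to 2.1 rad anticlockwise of the marker.
- marker (a joint): Angle of the red marker in rad, same scale and zero as joint dial; constant.
- lock_mouth (a point): Centre of the face of the brass lock barrel (30 mm square, in a steel collar 54 mm across), 6 mm above the box top, z up. Turns with the barrel; x runs along the key slot (17.6 x 6.6 mm, straight down, 40 mm deep, open below). At rest x is the box's x. Two pairs of sprung pins, 11 and 21 mm down, stick: about 6 to 12 N of push passes each pair; yaw wiggles of 0.05 rad help.
- barrel (a joint): Lock barrel angle in rad: 0 at rest, growing clockwise seen from above, stop at 1.57 (quarter turn). A spring turns it back to 0 (about 0.11 N m at the stop). The blade has about 0.1 rad of play in the slot each way, so turn the hand a little beyond a quarter to bring the barrel to its stop.
- key: Loose key, 45 g, standing blade down in its block. Origin: middle of the underside of the head (the shoulder), z up. Head red, 32 (x) x 13 (y) x 34 mm tall. Steel blade 16 (x) x 5 (y), reaching 30 mm below the origin, rounded tip. Same either way round. Grip the head across its 13 mm, 22 mm above the origin. Fully home, the shoulder rests on the barrel's face.
- key_shoulder (a point): The key's origin as a point: middle of the underside of its head; z up, x along the head's width.
- key_block: Birch block 75 x 75 x 45 mm, fixed to the worktop, with a slot 19 x 8 mm, 40 mm deep in its top in which the key stands, shoulder on the block's top. Origin: centre of its underside. It stands on the left or on the right of the controller.
- pin_dish: White ceramic dish of steel dowel pins, 100 mm across, 28 mm high, on the other side of the controller from the key block. Origin: centre of underside. Leave alone.
- level: Aluminium spirit level, 24 x 400 x 50 mm, standing beyond the controller. Origin: centre of underside. Leave alone.
- clamp: Yellow plastic bar clamp lying flat, 280 x 90 x 20 mm, far right. Leave alone.
- ratchet: Ratchet with black handle, 220 mm long, lying flat, beyond the controller on the left. Leave alone.
- jar: Glass jar with latched lid, 84 mm across, 120 mm high, far left. Origin: centre of underside. Leave alone.

How it is judged:
By the outcome, as a careful person would: the job done as asked, in the order asked, and still so for the second after the job is handed in, while the arm keeps its last pose, push and grip.
It also fails if it takes over 72 s, if anything falls off the work surface, if the arm or the gripper's body presses on something with over 40 N, if the wrist force passes 120 N, or if a joint passes its speed limit or range.

ROBOT

A 6-joint arm with a two-finger parallel gripper is mounted at the origin on the work surface. World frame = base frame: x ahead of the robot, y to its left, z up, the work surface at z = 0. Lengths are in mm, angles in degrees, forces in N, time in s.
With the tool pointing down it reaches from about 350 to 850 mm from the base axis. Payload 8.1 kg.
Tool frame: the origin (TCP) lies midway between the tips of the shut fingers; the grasp point (between the pads) lies 19 mm behind it; z points along the fingers, y is the line along which they close (so a half turn about z gives the same grasp; the last joint's range is limited). The gripper opens to 85 mm and grips with 20 to 120 N. Pads are 22 mm wide; open, the fingers measure 114 mm over their backs; the gripper's body (76 mm by 85 mm) begins 54 mm behind the grasp point. The pads swing forward as they close: fully open they stand 13 mm farther back than shut.
Start: joints at [-79.378, 7.471, 85.268, -0, 87.261, -4.893], TCP at [160.522, -578.133, 191.892] pointing down, gripper open.
Joint ranges: [-169.43, 169.43], [-51.17, 129.36], [1.28, 143.12], [-76.62, 256.62], [0, 156.53], [-152.29, 152.29]. Speed limits (degrees/s): [136.94, 136.94, 159.86, 180, 180, 180].

INTERFACE

Orientations are given as [roll, pitch, yaw] about the fixed x, y, z axes, in that order (R = Rz(yaw) Ry(pitch) Rx(roll)).
In Python, from bench import sense, snapshot, order, finder gives the robot as it stands.
- The arm moves only by the tool send_rows, never from a script. Its argument "steps" is a list of rows, each a list of 2 entries, a list of its own where there are three numbers: the shift along the world's x, y, z in units of 30 mm (1.0 is 30 mm), then the turn, a rotation vector about the world's x, y, z in rad. In form: [[[dx, dy, dz], [wx, wy, wz]], ...]. A call has 1 to 10 rows; each row is the pose to reach, as a shift and turn from the pose commanded when the call began; what a row does not reach only later rows make up. A row lasts 1/8 s, in which the tool goes at most 62.5 mm and 10.7 degrees, less where a joint would pass 70% of its speed; a pose out of reach is approached as far as the arm can. A call with a gripper value outside its range is refused whole. "fingers" is the closure, from 0 (fully open) to 1 (shut), set as the call begins (left out, the last holds). The fingers move at their own pace and stop on an object; "squeeze" is the grip in N (left out, the last holds). Time passes only in rows, so rows that repeat a pose let the fingers close. It gives the time, the measured TCP pose, the force, the opening and the grip force at its end, in the units of the state.
- sense(): the state, without advancing time (a new reading comes with each control period).
- snapshot(name): name is "scene" or "top"; returns a dict with "img" (480x640x3 uint8, red, green, blue), "K" (3x3 intrinsics, pixels), "pose" (4x4, takes a point from camera to world coordinates). Camera axes: x right, y up, looking along -z (the intrinsics and any distortion apply to the point x, -y, -z); pixel columns grow to the right and rows downward; lengths in mm; the calibration is good to about 2 mm. A picture is of the moment at which its call begins. There is no depth.
- order.hand_in(): hands the job in; it is judged then, once.
Trained networks look in the newest picture that a camera, given by its name, has taken for a name from the list of things; names that differ only in an ending like _2 or _b are one class to them, and where a whole thing is asked for, a point or a joint stands for the part that bears it (a point fixed in the world has none). Each returns a list of dicts, best first, with "confidence" (0 to 1); they miss things now and then, are a little off and sometimes report something else, mostly with a low value. They report only what shows in the picture. A call takes as long as a camera call.
- finder.find_in(label, camera): "box" ([left, top, width, height] as shares, 0 to 1, of the picture: columns of its width, rows of its height, round what is visible of it).
- finder.trace(label, camera): "mask" (480x640 bool, what is visible of it) and "box" ([left, top, width, height] as shares, 0 to 1, of the picture: columns of its width, rows of its height, round what is visible of it).
- finder.pinpoint(label, camera): "at" ([column, row] as shares, 0 to 1, of the picture: columns of its width, rows of its height: a listed point, or the origin of a listed thing).
The state is a dict: "time": time; "joint_pos": joint angles; "qd": joint speeds; "joint_efforts": joint torques, N m; "tool_pos": TCP position; "tcp_rot": TCP orientation; "ft_force": force on the tool from outside, world axes, zero at the start; "wrist_torque": the same for the moment, N m; "finger_gap": finger opening in mm; "grip_force": force on a finger pad.
Only numpy, scipy, OpenCV 4.12 (cv2) and the standard library are available. Lean on these libraries where they do the work, as an engineer would, in place of code of your own. Each camera call takes 0.05 s, during which the arm holds its last target. There are 200 camera calls.

## Working session

There is one attempt and no reset: what is moved stays moved. The work goes in short steps, Python scripts to look and compute and a tool call to move; the robot and the scene stay as the last step left them, time stands still between calls to the robot, and variables do not carry over. Pictures are saved under pics/ and viewed, at most 10 in all, crops included, and the job is handed in when it is done.

Besides the shell and the picture viewer there is one more tool, called after "Request:" as a command line: name --argument value ..., lists and objects as JSON in quotes. send_rows: Moves the arm, as the interface text tells. Its arguments: {"type":"object","properties":{"steps":{"type":"array"},"fingers":{"type":"number"},"squeeze":{"type":"number"}},"required":["steps"]}

```bash
mkdir -p pics; cat > h.py <<'E'
import numpy as np, cv2
from bench import sense, snapshot, order, finder
def snap(n,f=None):
    s=snapshot(n)
    if f: cv2.imwrite('pics/'+f,s['img'][:,:,::-1])
    return s
def ray(s,c,r):
    K=np.array(s['K']);T=np.array(s['pose'])
    d=np.linalg.inv(K)@[c,r,1]; d=T[:3,:3]@[d[0],-d[1],-d[2]]
    return T[:3,3],d
def atz(s,c,r,z):
    o,d=ray(s,c,r); return o+d*(z-o[2])/d[2]
def tri(rs):
    A=0;b=0
    for o,d in rs:
        d=d/np.linalg.norm(d);P=np.eye(3)-np.outer(d,d);A=A+P;b=b+P@o
    return np.linalg.solve(A,b)
E
python3 - <<'E'
from h import *
np.set_printoptions(precision=1,suppress=True)
S={n:snap(n,n+'0.png') for n in('scene','top')}
for n in S: print(n,{k:v for k,v in S[n].items() if k!='img'})
zs=dict(controller=0,dial_grip=93,dial_pointer=74,dial_mark=74,lock_mouth=76,key_shoulder=45,key_block=0,pin_dish=0,level=0)
for l in zs:
  rs=[]
  for n in S:
    p=finder.pinpoint(l,n)
    if p:
      u,v=p[0]['at'][0]*640,p[0]['at'][1]*480
      rs.append(ray(S[n],u,v)); print(l,n,round(p[0]['confidence'],2),np.array([u,v]),atz(S[n],u,v,zs[l]))
  if len(rs)>1: print('  tri',tri(rs))
print(sense())
E
```

```text
scene {'K': array([[593. ,   0. , 305.5],
       [  0. , 593. , 233.8],
       [  0. ,   0. ,   1. ]]), 'pose': array([[   0.4,   -0.7,    0.6, 1362.5],
       [   0.9,    0.3,   -0.3, -342.4],
       [  -0. ,    0.6,    0.8, 1084.1],
       [   0. ,    0. ,    0. ,    1. ]])}
top {'K': array([[480.4,   0. , 323. ],
       [  0. , 480.4, 231.8],
       [  0. ,   0. ,   1. ]]), 'pose': array([[   0. ,    1. ,   -0.1,  523.2],
       [  -1. ,    0. ,    0. ,   -3.3],
       [   0. ,    0.1,    1. , 1373.6],
       [   0. ,    0. ,    0. ,    1. ]])}
controller scene 0.96 [306.  242.8] [582.2  16.9   0. ]
controller top 0.68 [310.3 242.9] [583.4  13.8   0. ]
  tri [583.7  14.9   2.7]
dial_grip scene 0.78 [329.4 205.8] [577.1  79.   93. ]
dial_grip top 0.6 [281.4 246.8] [568.4  89.5  93. ]
  tri [567.7  87.6  79.8]
dial_pointer scene 0.61 [320.  195.8] [524.5  81.9  74. ]
dial_pointer top 0.87 [283.6 260. ] [533.5  84.6  74. ]
  tri [532.3  81.3  82.1]
dial_mark scene 0.49 [350.5 204. ] [578.6 133.   74. ]
lock_mouth scene 0.61 [284.6 245.1] [622.1 -52.5  76. ]
lock_mouth top 0.71 [335.4
[... 153 characters left out ...]
.9 -299.4    0. ]
key_block top 0.81 [421.4 282.2] [ 472.8 -303.9    0. ]
  tri [ 473.5 -300.7   10.9]
pin_dish scene 0.88 [387.1 166.8] [449.  314.5   0. ]
pin_dish top 0.7 [206.9 291.9] [442.9 305.6   0. ]
  tri [444.9 311.2  -3.1]
level scene 0.66 [287.  334.8] [ 784.  -124.1    0. ]
{'time': 1.0, 'joint_pos': array([-79.4,   7.5,  85.3,  -0. ,  87.3,  -4.9]), 'qd': array([ 0. , -0. , -0. , -0.1,  0. , -0.1]), 'joint_efforts': array([  0. , -56.9, -50.1,  -0. ,   0. ,   0. ]), 'tool_pos': array([ 160.5, -578.1,  191.9]), 'tcp_rot': array([180. ,   0. ,  15.5]), 'ft_force': array([-0. ,  0.2,  0.6]), 'wrist_torque': array([ 0.,  0., -0.]), 'grip_force': 0.0, 'finger_gap': 85.8180153790101}
```

```bash
python3 - <<'E'
import cv2,numpy as np
s=cv2.imread('pics/scene0.png');t=cv2.imread('pics/top0.png')
a=cv2.resize(s[150:300,220:420],(800,600),interpolation=cv2.INTER_CUBIC)
cv2.imwrite('pics/a.png',a)
b=cv2.resize(t[180:330,250:450],(800,600),interpolation=cv2.INTER_CUBIC)
cv2.imwrite('pics/b.png',b)
E
```

```text
(no output)
```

View pics/a.png

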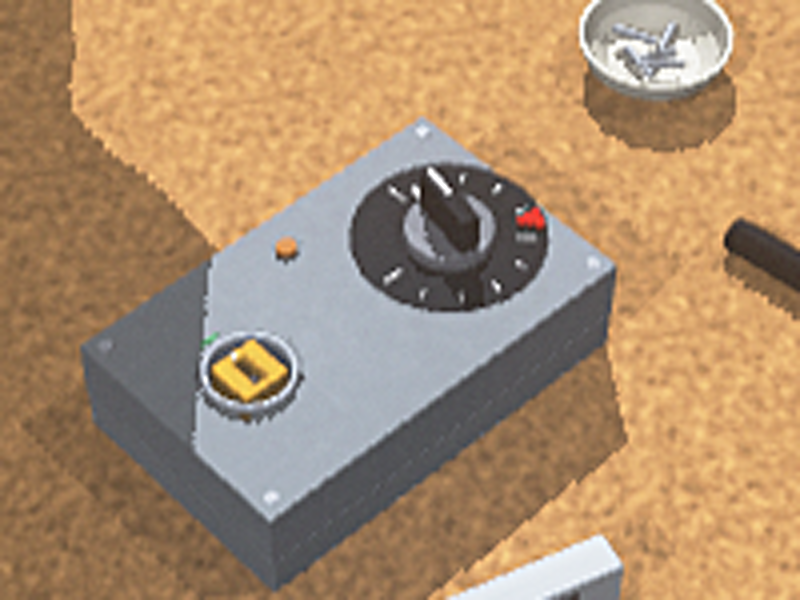

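View pics/b.png

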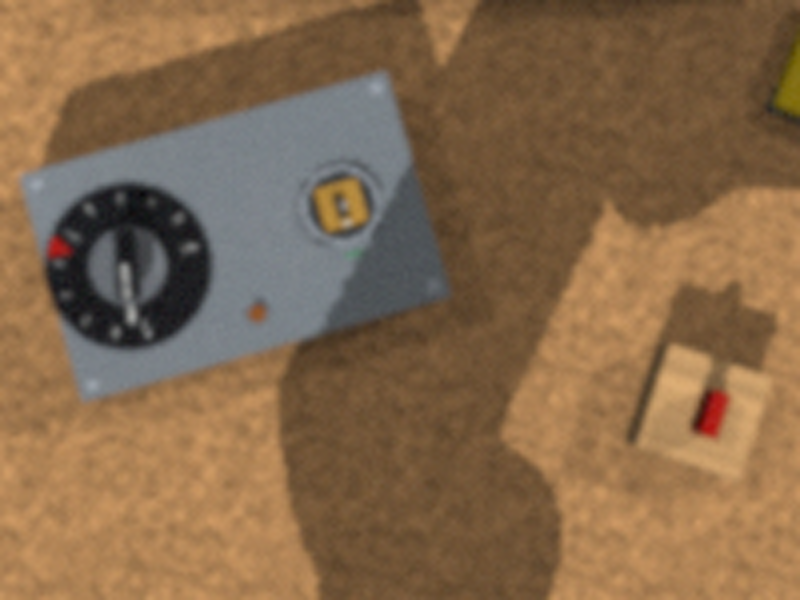

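View pics/scene0.png

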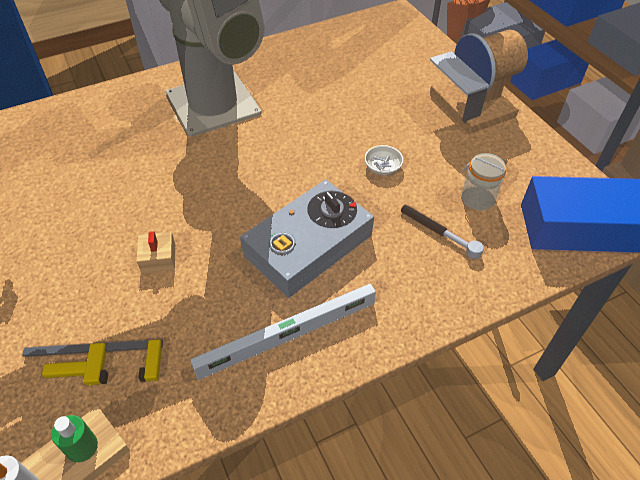

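```bash
cat > m.py <<'E'
from h import *
from scipy.optimize import least_squares
np.set_printoptions(precision=2,suppress=True)
S={n:snap(n) for n in('scene','top')}
T=lambda u,v:(250+u/4,180+v/4)
C=lambda u,v:(220+u/4,150+v/4)
top=[T(*p) for p in[(22,177),(387,72),(450,293),(82,400)]]
sc=[C(*p) for p in[(615,268),(275,520),(83,347),(420,118)]]
loc=np.array([[80,130],[80,-130],[-80,-130],[-80,130]])
P={n:np.array([atz(S[n],*p,70)[:2] for p in q]) for n,q in(('top',top),('scene',sc))}
def tr(q,l): c,s=np.cos(q[2]),np.sin(q[2]); return q[:2]+np.atleast_2d(l)@np.array([[c,s],[-s,c]])
for n in P:
  f=least_squares(lambda q:(tr(q,loc)-P[n]).ravel(),[583,15,.25]); print(n,f.x,'res',f.fun)
  q=f.x; print(' dial',tr(q,[0,75]),'lock',tr(q,[0,-75]))
  c=tr(q,[0,75])[0]
  pts={'top':dict(ptr=T(131,322),mark=T(71,250),dial=T(129,265),lock=T(342,207)),'scene':dict(mark=C(520,218),ptr=C(415,188),lock=C(249,371),dial=C(449,237))}[n]
  for k,p in pts.items():
    w=atz(S[n],*p,70 if k=='dial' else 76 if k=='lock' else 74)[:2]; d=w-c; print('  ',k,w,'r',np.hypot(*d),'angle from -x cw deg',np.degrees(-(np.arctan2(-d[1],-d[0])-q[2]))%360)
for l in['key','key_block']:
  for n in S:
    t=finder.trace(l,n)
    if t:
      m=t[0]['mask'].astype(np.uint8); r=cv2.minAreaRect(cv2.findNonZero(m)); print(l,n,t[0]['confidence'],r,m.sum())
      b=cv2.boxPoints(r); print(np.array([atz(S[n],*x,79 if l=='key' else 45)[:2] for x in b]), atz(S[n],*r[0],79 if l=='key' else 45))
E
python3 m.py
```

```text
top [591.56  16.68   0.28] res [ 1.69  1.82  1.18  0.33 -1.62 -1.57 -1.24 -0.58]
 dial [[570.5   88.66]] lock [[612.63 -55.31]]
   ptr [532.16  86.82] r 38.38251125361171 angle from -x cw deg 13.56104039030121
   mark [580.53 127.83] r 40.43249525931767 angle from -x cw deg 120.67260997986372
   dial [570.75  88.85] r 0.314569787263433 angle from -x cw deg 158.27326046951603
   lock [610.59 -55.22] r 149.35963502177052 angle from -x cw deg 270.74206238712395
scene [592.92  17.93   0.29] res [-1.18  2.48  1.25 -2.51  0.02 -1.67 -0.1   1.69]
 dial [[571.45  89.79]] lock [[614.38 -53.94]]
   mark [579.42 131.17] r 42.13806702354471 angle from -x cw deg 117.52815091201398
   ptr [531.81  87.92] r 39.68360413170351 angle from -x cw deg 13.927207531525875
   lock [613.92 -54.46] r 150.37257606174614 angle from -x cw deg 270.2256185809992
   dial [571.14  89.84] r 0.3129088885091047 angle from -x cw deg 24.843553527959745
key scene 0.59 ((481.1849670410156, 180.50685119628906), (40.26216125488281, 58.63762283325195), 20.556045532226562) 1918
[[677.08 342.37]
 [546.71 493.14]
 [628.6  544.47]
 [749.96 392.95]] [653.55 440.47  79.  ]
key top 0.59 ((427.550048828125, 282.35003662109375), (6.957010269165039, 11.700427055358887), 18.43494987487793) 81
[[ 463.4  -289.31]
 [ 493.18 -299.57]
 [ 487.35 -317.34]
 [ 457.59 -307.05]] [ 475.37 -303.31   79.  ]
key_block scene 0.66 ((155.6336669921875, 251.83663940429688), (38.01042175292969, 38.706947326660156), 84.2894058227539) 1229
[[ 420.89 -337.35]
 [ 449.   -255.12]
 [ 555.13 -280.29]
 [ 528.01 -358.32]] [ 489.6  -308.15   45.  ]
key_block top 0.82 ((424.9000549316406, 281.8000183105469), (31.306547164916992, 27.51181411743164), 18.434947967529297) 735
[[ 453.14 -250.56]
 [ 525.05 -275.18]
 [ 498.12 -357.35]
 [ 426.35 -332.42]] [ 475.59 -303.86   45.  ]
```

Request:
send_rows --steps '[[[13.68,22.24,0],[0,0,2.918]],[[13.68,22.24,0],[0,0,2.918]],[[13.68,22.24,0],[0,0,2.918]],[[13.68,22.24,0],[0,0,2.918]],[[13.68,22.24,0],[0,0,2.918]],[[13.68,22.24,0],[0,0,2.918]],[[13.68,22.24,0],[0,0,2.918]],[[13.68,22.24,0],[0,0,2.918]],[[13.68,22.24,0],[0,0,2.918]],[[13.68,22.24,0],[0,0,2.918]]]' --fingers 0.4 --squeeze 40

```text
time: 2.55
tool_pos: [489.0, -43.8, 192.3]
tcp_rot: [180.0, 0.1, 123.3]
ft_force: [1.1, -0.5, 1.2]
finger_gap: 51.1
grip_force: 0.0
```

Request:
send_rows --steps '[[[1.4,2.3,0],[0,0,0.17]],[[2.73,4.43,0],[0,0,0.4]],[[2.73,4.43,0],[0,0,0.6]],[[2.73,4.43,0],[0,0,0.8]],[[2.73,4.43,0],[0,0,1.037]],[[2.73,4.43,0],[0,0,1.037]],[[2.73,4.43,0],[0,0,1.037]],[[2.73,4.43,0],[0,0,1.037]]]'

```text
time: 3.55
tool_pos: [569.9, 87.1, 191.9]
tcp_rot: [180.0, 0.0, -177.8]
ft_force: [-0.1, 0.6, 0.6]
finger_gap: 50.9
grip_force: 0.0
```

Request:
send_rows --steps '[[[0.04,0.07,-1.5],[0,0,0.01]],[[0.04,0.07,-2.6],[0,0,0.01]],[[0.04,0.07,-3.2],[0,0,0.01]],[[0.04,0.07,-3.6],[0,0,0.01]],[[0.04,0.07,-3.6],[0,0,0.01]],[[0.04,0.07,-3.6],[0,0,0.01]]]'

```text
time: 4.3
tool_pos: [572.1, 89.3, 85.4]
tcp_rot: [180.0, 0.1, -177.1]
ft_force: [0.4, 0.4, 0.4]
finger_gap: 51.5
grip_force: 0.0
```

Request:
send_rows --steps '[[[0,0,0],[0,0,0]],[[0,0,0],[0,0,0]],[[0,0,0],[0,0,0]],[[0,0,0],[0,0,0]],[[0,0,0],[0,0,0]]]' --fingers 1

```text
time: 4.92
tool_pos: [571.0, 89.2, 83.9]
tcp_rot: [180.0, -0.0, -177.1]
ft_force: [0.3, 0.4, -0.1]
finger_gap: -0.4
grip_force: 0.0
```

```bash
python3 - <<'E'
from h import *
print(sense())
s=snap('scene')['img'];t=snap('top')['img']
a=cv2.resize(s[130:280,240:440],(640,480),interpolation=cv2.INTER_CUBIC)
b=cv2.resize(t[190:300,220:367],(640,480),interpolation=cv2.INTER_CUBIC)
cv2.imwrite('pics/c.png',cv2.resize(np.hstack([a,b]),(800,300))[:,:,::-1])
E
```

```text
{'time': 4.925, 'joint_pos': array([ 3.79743165e+00,  8.44757612e+00,  9.57164394e+01,  9.04532404e-04,
        7.58422106e+01, -8.91369421e+01]), 'qd': array([-0.05779802,  0.00644097,  0.02844219, -0.03471246, -0.12645032,
        0.01481276]), 'joint_efforts': array([ 1.97091547e-03, -5.52813578e+01, -4.75354064e+01, -4.00087038e-04,
        1.35767983e-03,  1.89244615e-04]), 'tool_pos': array([571.0259984 ,  89.22065623,  83.85207114]), 'tcp_rot': array([ 1.79999217e+02, -6.23867322e-03, -1.77065847e+02]), 'ft_force': array([ 0.29977652,  0.38578446, -0.05270176]), 'wrist_torque': array([-0.01431224,  0.02202744,  0.0063686 ]), 'grip_force': 0.0, 'finger_gap': -0.3757061709815065}
```

View pics/c.png

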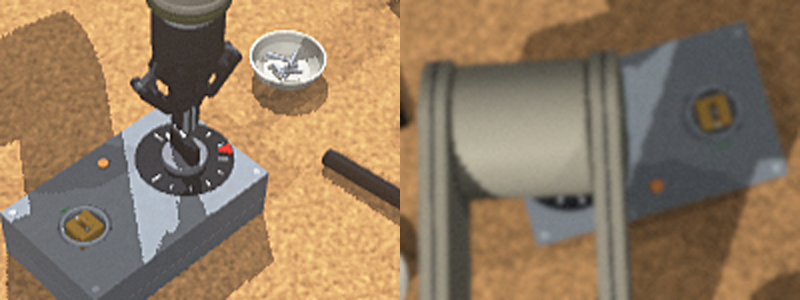

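```bash
cat >> h.py <<'E'
def proj(s,p):
    T=np.array(s['pose']);c=T[:3,:3].T@(np.array(p,float)-T[:3,3]); q=np.array(s['K'])@[c[0],-c[1],-c[2]]; return q[:2]/q[2]
E
python3 - <<'E'
from h import *
S=snap('scene');s=S['img'].copy()
for p,c in(((571,89,84),(255,0,255)),((571,89,103),(0,255,255)),((571,89,105),(255,255,0)),((571,89,70),(0,255,0))):
  q=proj(S,p);print(p,q)
a=cv2.resize(s[120:240,260:420],(800,600),interpolation=cv2.INTER_NEAREST)
cv2.imwrite('pics/d.png',a[:,:,::-1])
E
```

```text
(571, 89, 84) [332.01967458 205.2222734 ]
(571, 89, 103) [332.19108396 199.54126783]
(571, 89, 105) [332.20934809 198.93594158]
(571, 89, 70) [331.89575565 209.32930748]
```

View pics/d.png

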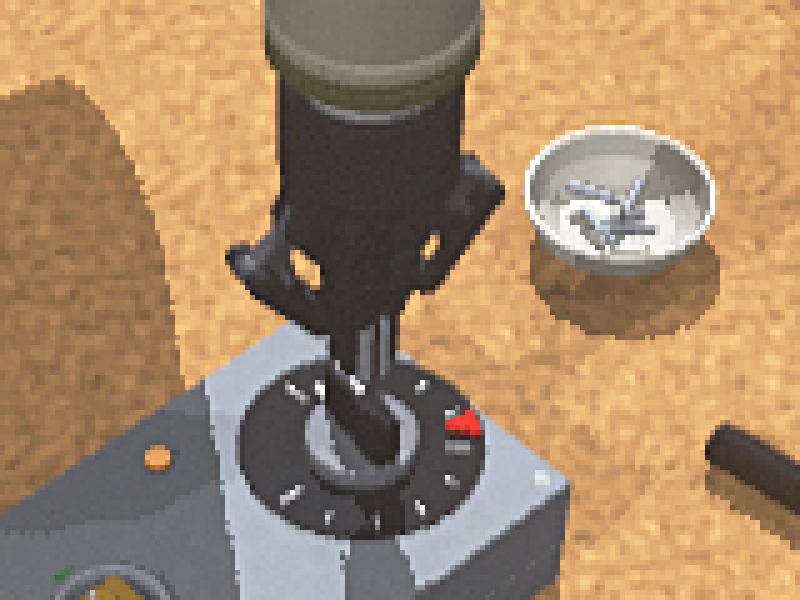

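Request:
send_rows --steps '[[[0,0,-0.1],[0,0,0]],[[0,0,-0.17],[0,0,0]],[[0,0,-0.17],[0,0,0]]]'

```text
time: 5.45
tool_pos: [570.8, 89.2, 78.3]
tcp_rot: [-180.0, -0.0, -177.1]
ft_force: [0.6, 1.0, -0.6]
finger_gap: -0.6
grip_force: 0.0
```

Request:
send_rows --steps '[[[0,0,-0.07],[0,0,0]],[[0,0,-0.13],[0,0,0]],[[0,0,-0.13],[0,0,0]]]'

```text
time: 5.82
tool_pos: [570.9, 89.2, 74.6]
tcp_rot: [-180.0, -0.0, -177.1]
ft_force: [0.2, 0.3, -0.0]
finger_gap: 0.1
grip_force: 0.0
```

Request:
send_rows --steps '[[[0,0,1],[0,0,0]],[[0,0,2],[0,0,0]],[[0,0,2],[0,0,0]],[[0,0,2],[0,0,0]]]'

```text
time: 6.32
tool_pos: [570.8, 89.2, 134.4]
tcp_rot: [-180.0, -0.0, -177.1]
ft_force: [-0.1, -0.3, 0.2]
finger_gap: -0.1
grip_force: 0.0
```

```bash
python3 - <<'E'
from h import *
S=snap('scene','e1.png');p=sense()['tool_pos'];print(p,proj(S,p))
E
```

```text
[570.36463202  89.18342887 133.70289265] [332.41766989 189.87534322]
```

Request:
send_rows --steps '[[[0,0,0],[0,0,-1.57]],[[0,0,0],[0,0,-1.57]],[[0,0,0],[0,0,-1.57]],[[0,0,0],[0,0,-1.57]],[[0,0,0],[0,0,-1.57]],[[0,0,0],[0,0,-1.57]],[[0,0,0],[0,0,-1.57]],[[0,0,0],[0,0,-1.57]],[[0,0,0],[0,0,-1.57]],[[0,0,0],[0,0,-1.57]]]'

```text
time: 7.62
tool_pos: [570.2, 89.2, 133.4]
tcp_rot: [-179.9, 0.0, 93.0]
ft_force: [0.0, -0.0, -0.1]
finger_gap: -0.0
grip_force: 0.0
```

```bash
python3 - <<'E'
from h import *
S=snap('scene','e2.png');p=sense()['tool_pos'];print(p,sense()['tcp_rot'],proj(S,p))
a=cv2.imread('pics/e1.png')[110:230,280:380];b=cv2.imread('pics/e2.png')[110:230,280:380]
cv2.imwrite('pics/e.png',cv2.resize(np.hstack([a,b]),(800,480),interpolation=cv2.INTER_NEAREST))
E
```

```text
[570.34453494  89.17972375 133.67876164] [-1.79888764e+02  1.42430595e-03  9.30791777e+01] [332.41175126 189.87750768]
```

View pics/e.png

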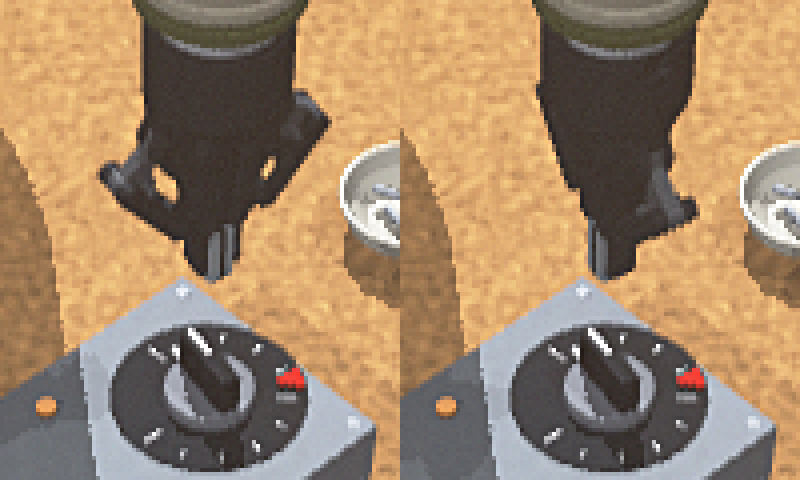

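```bash
python3 - <<'E'
from h import *
for n in('scene','top'):
  S=snap(n); print(n,proj(S,(0,0,0)),[proj(S,(570,89.2,z)).round() for z in(133,168,300,400)],proj(S,(535,89.2,133)))
E
```

```text
scene [213.30466068 103.26175326] [array([332., 190.]), array([333., 179.]), array([334., 132.]), array([335.,  91.])] [325.15183244 179.79277135]
top [313.8624107 452.6239493] [array([280., 246.]), array([279., 245.]), array([275., 243.]), array([271., 241.])] [280.24693569 259.2272415 ]
```

Request:
send_rows --steps '[[[0.67,-1,0],[0,0,0]],[[1.33,-1.97,0],[0,0,0]],[[1.33,-1.97,-1],[0,0,0]],[[1.33,-1.97,-1.9],[0,0,0]],[[1.33,-1.97,-2.0],[0,0,0]],[[1.33,-1.97,-2.05],[0,0,0]],[[1.33,-1.97,-2.1],[0,0,0]],[[1.33,-1.97,-2.15],[0,0,0]],[[1.33,-1.97,-2.2],[0,0,0]]]'

```text
time: 8.9
tool_pos: [611.4, 30.2, 69.5]
tcp_rot: [179.9, 0.0, 93.0]
ft_force: [0.2, -0.5, 0.2]
finger_gap: -0.0
grip_force: 0.0
```

Request:
send_rows --steps '[[[0,0,-0.2],[0,0,0]],[[0,0,-0.4],[0,0,0]],[[0,0,-0.6],[0,0,0]],[[0,0,-0.7],[0,0,0]],[[0,0,-0.75],[0,0,0]],[[0,0,-0.75],[0,0,0]]]'

```text
time: 9.65
tool_pos: [611.0, 30.1, 46.4]
tcp_rot: [-180.0, -0.0, 93.0]
ft_force: [-0.8, 0.2, 0.7]
finger_gap: -0.0
grip_force: 0.0
```

Request:
send_rows --steps '[[[0,0,-0.1],[0,0,0]],[[0,0,-0.15],[0,0,0]],[[0,0,-0.2],[0,0,0]],[[0,0,-0.23],[0,0,0]],[[0,0,-0.26],[0,0,0]],[[0,0,-0.26],[0,0,0]]]'

```text
time: 10.4
tool_pos: [610.9, 30.1, 38.5]
tcp_rot: [-180.0, -0.0, 93.0]
ft_force: [0.9, 0.7, 0.6]
finger_gap: 0.2
grip_force: 0.0
```

Request:
send_rows --steps '[[[0,0,-0.04],[0,0,0]],[[0,0,-0.08],[0,0,0]],[[0,0,-0.1],[0,0,0]],[[0,0,-0.1],[0,0,0]]]'

```text
time: 10.9
tool_pos: [610.9, 30.1, 35.5]
tcp_rot: [-180.0, -0.0, 93.0]
ft_force: [-0.2, -0.3, -0.3]
finger_gap: 0.1
grip_force: 0.0
```

Request:
send_rows --steps '[[[0,0,-0.04],[0,0,0]],[[0,0,-0.07],[0,0,0]],[[0,0,-0.07],[0,0,0]]]'

```text
time: 11.28
tool_pos: [610.8, 30.1, 33.3]
tcp_rot: [-180.0, -0.0, 93.0]
ft_force: [-0.3, 0.3, -0.1]
finger_gap: 0.1
grip_force: 0.0
```

Request:
send_rows --steps '[[[0,0,-0.03],[0,0,0]],[[0,0,-0.06],[0,0,0]],[[0,0,-0.06],[0,0,0]]]'

```text
time: 11.65
tool_pos: [610.9, 30.1, 31.6]
tcp_rot: [-180.0, -0.0, 93.0]
ft_force: [-0.1, -0.5, 0.7]
finger_gap: -0.1
grip_force: 0.0
```

```bash
python3 - <<'E'
from h import *
S=snap('scene','f.png');print(sense()['tool_pos'],sense()['ft_force'],[proj(S,(611,30,z)) for z in(30,70,80)])
a=S['img'][150:270,230:390]
cv2.imwrite('pics/f2.png',cv2.resize(a,(800,600),interpolation=cv2.INTER_NEAREST)[:,:,::-1])
E
```

```text
[610.9365381   30.11314652  31.62980002] [-0.42628441  0.07883336 -0.26833991] [array([316.524472  , 241.48850478]), array([316.52418969, 230.26357828]), array([316.52411703, 227.37429281])]
```

View pics/f2.png

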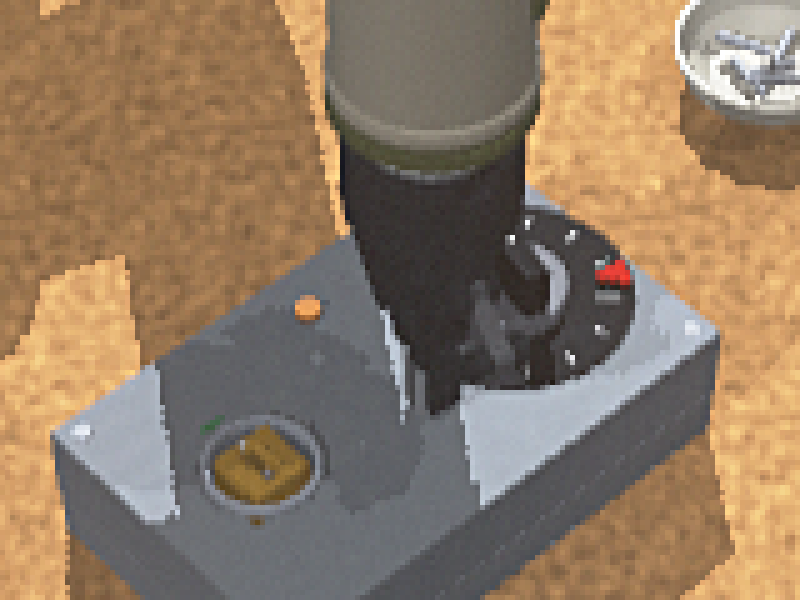

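Request:
send_rows --steps '[[[0,0,-0.03],[0,0,0]],[[0,0,-0.06],[0,0,0]],[[0,0,-0.06],[0,0,0]]]'

```text
time: 12.08
tool_pos: [611.1, 30.1, 30.7]
tcp_rot: [180.0, 0.0, 93.0]
ft_force: [-4.1, 0.8, 6.2]
finger_gap: -0.2
grip_force: 3.0
```

Request:
send_rows --steps '[[[0,0,-0.03],[0,0,0]],[[0,0,-0.06],[0,0,0]],[[0,0,-0.06],[0,0,0]]]'

```text
time: 12.45
tool_pos: [611.2, 30.1, 30.6]
tcp_rot: [180.0, 0.0, 93.0]
ft_force: [-9.7, -0.3, 19.2]
finger_gap: -0.0
grip_force: 9.5
```

Request:
send_rows --steps '[[[0,0,1],[0,0,0]],[[0,0,2.2],[0,0,0.18]],[[-0.5,0.7,2.2],[0,0,0.36]],[[-1.33,1.97,2.2],[0,0,0.54]],[[-1.33,1.97,2.2],[0,0,0.72]],[[-1.33,1.97,2.2],[0,0,0.9]],[[-1.33,1.97,2.2],[0,0,1.08]],[[-1.33,1.97,2.2],[0,0,1.26]],[[-1.33,1.97,2.2],[0,0,1.44]],[[-1.33,1.97,2.2],[0,0,1.565]]]' --fingers 0.4

```text
time: 13.7
tool_pos: [571.0, 89.2, 94.0]
tcp_rot: [-180.0, -0.0, -177.1]
ft_force: [0.3, 0.5, 0.3]
finger_gap: 51.2
grip_force: 0.0
```

Request:
send_rows --steps '[[[0,0,0],[0,0,0]]]'

```text
time: 13.82
tool_pos: [571.0, 89.2, 94.0]
tcp_rot: [-180.0, -0.0, -177.4]
ft_force: [0.5, 0.5, -0.2]
finger_gap: 51.2
grip_force: 0.0
```

Request:
send_rows --steps '[[[0,0,-0.6],[0,0,0]],[[0,0,-1.2],[0,0,0]],[[0,0,-1.5],[0,0,0]],[[0,0,-1.63],[0,0,0]],[[0,0,-1.63],[0,0,0]]]'

```text
time: 14.45
tool_pos: [571.0, 89.2, 44.9]
tcp_rot: [-180.0, -0.0, -177.4]
ft_force: [-0.0, -0.1, -0.3]
finger_gap: 51.7
grip_force: 0.0
```

Request:
send_rows --steps '[[[0,0,0],[0,0,0]],[[0,0,0],[0,0,0]],[[0,0,0],[0,0,0]],[[0,0,0],[0,0,0]],[[0,0,0],[0,0,0]]]' --fingers 1

```text
time: 15.08
tool_pos: [571.8, 90.6, 46.2]
tcp_rot: [179.9, 0.1, -177.3]
ft_force: [0.6, 6.1, 1.4]
finger_gap: 12.1
grip_force: 41.8
```

Request:
send_rows --steps '[[[0.01,0.05,0],[0,0,-0.18]],[[0.01,0.05,0],[0,0,-0.36]],[[0.01,0.05,0],[0,0,-0.54]],[[0.01,0.05,0],[0,0,-0.72]],[[0.01,0.05,0],[0,0,-0.9]],[[0.01,0.05,0],[0,0,-1.08]],[[0.01,0.05,0],[0,0,-1.26]],[[0.01,0.05,0],[0,0,-1.44]],[[0.01,0.05,0],[0,0,-1.62]],[[0.01,0.05,0],[0,0,-1.75]]]'

```text
time: 16.32
tool_pos: [569.5, 88.9, 46.1]
tcp_rot: [-179.8, 0.2, 82.1]
ft_force: [-14.9, -8.2, 14.8]
finger_gap: 12.2
grip_force: 43.6
```

Request:
send_rows --steps '[[[0,0,0],[0,0,-0.05]],[[0,0,0],[0,0,-0.05]],[[0,0,0],[0,0,-0.05]]]'

```text
time: 16.7
tool_pos: [569.4, 88.9, 46.1]
tcp_rot: [-179.8, 0.2, 79.5]
ft_force: [-15.0, -8.1, 14.5]
finger_gap: 11.8
grip_force: 43.6
```

```bash
python3 - <<'E'
from h import *
s=sense();print(s['tcp_rot'],s['ft_force'],s['wrist_torque'])
S=snap('scene','g.png')
cv2.imwrite('pics/g2.png',cv2.resize(S['img'][170:245,290:390],(800,600),interpolation=cv2.INTER_CUBIC)[:,:,::-1])
for l in('dial_pointer','dial_mark'): print(l,[(x['confidence'],x['at'][0]*640,x['at'][1]*480) for x in finder.pinpoint(l,'scene')[:1]])
E
```

```text
[-179.79043298    0.19867007   79.49062157] [-15.01781758  -8.12883942  14.4832637 ] [-1.43812281  2.5888867   0.00843139]
dial_pointer [(0.76, 343.23199999999997, 206.496)]
dial_mark [(0.62, 156.672, 249.02400000000003)]
```

View pics/g2.png

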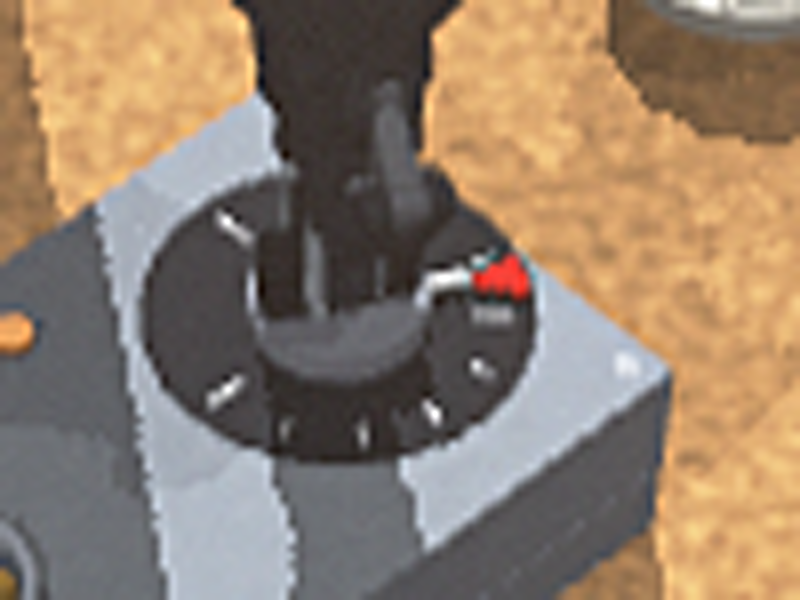

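```bash
python3 - <<'E'
from h import *
S=snap('scene');im=S['img'].astype(int)
r,g,b=[im[170:245,290:390,i] for i in range(3)]
w=np.clip(r-np.maximum(g,b)-40,0,None)
y,x=np.nonzero((r>140)&(g<90)&(b<90)); mc=(x.mean()+290,y.mean()+170)
P={'wedge centroid':mc,'wedge tip':(290+(473+.0)/8,170+279/8),'ptr tip':(290+466/8,170+279/8),'ptr mid':(290+447/8,170+284/8)}
for c in((570.5,89.5),(571.3,89.5),(571,90.5)):
  for k,p in P.items():
    d=atz(S,*p,74)[:2]-c; print(c,k,np.round(p,1),np.hypot(*d).round(1),np.degrees(np.arctan2(d[1],d[0])).round(1))
E
```

```text
(570.5, 89.5) wedge centroid [352.4 204.2] 48.3 77.3
(570.5, 89.5) wedge tip [349.1 204.9] 40.4 77.0
(570.5, 89.5) ptr tip [348.2 204.9] 38.4 77.7
(570.5, 89.5) ptr mid [345.9 205.5] 32.6 76.8
(571.3, 89.5) wedge centroid [352.4 204.2] 48.1 78.2
(571.3, 89.5) wedge tip [349.1 204.9] 40.2 78.2
(571.3, 89.5) ptr tip [348.2 204.9] 38.3 78.9
(571.3, 89.5) ptr mid [345.9 205.5] 32.5 78.2
(571, 90.5) wedge centroid [352.4 204.2] 47.2 77.6
(571, 90.5) wedge tip [349.1 204.9] 39.3 77.4
(571, 90.5) ptr tip [348.2 204.9] 37.3 78.2
(571, 90.5) ptr mid [345.9 205.5] 31.5 77.3
```

Request:
send_rows --steps '[[[-0.06,-0.06,0.03],[0,0,0]],[[-0.06,-0.06,0.03],[0,0,0]],[[-0.06,-0.06,0.03],[0,0,0]]]'

```text
time: 17.27
tool_pos: [569.3, 88.9, 46.2]
tcp_rot: [-180.0, 0.0, 79.5]
ft_force: [-2.7, -0.2, 1.8]
finger_gap: 12.3
grip_force: 41.8
```

Request:
send_rows --steps '[[[0,0,0],[0,0,0]],[[0,0,0],[0,0,0]],[[0,0,0],[0,0,0]],[[0,0,0.5],[0,0,0]],[[0,0,2],[0,0,0]],[[0,-0.5,2.8],[0,0,0]],[[-0.4,-2,2.8],[0,0,0.18]],[[-0.8,-4,2.8],[0,0,0.36]],[[-1.2,-6,2.8],[0,0,0.54]],[[-1.6,-8,2.8],[0,0,0.72]]]' --fingers 0.4

```text
time: 18.52
tool_pos: [524.3, -141.0, 131.7]
tcp_rot: [179.9, 0.1, 119.4]
ft_force: [0.6, -0.6, -0.1]
finger_gap: 51.2
grip_force: 0.0
```

```bash
python3 - <<'E'
from h import *
s=sense();print(s['time'],s['tool_pos'],s['tcp_rot'],s['finger_gap'])
a=snap('scene','h.png')['img'];t=snap('top','ht.png')['img']
A=cv2.resize(a[180:233,305:376],(400,300),interpolation=cv2.INTER_CUBIC)
B=cv2.resize(t[222:270,250:314],(400,300),interpolation=cv2.INTER_CUBIC)
cv2.imwrite('pics/h2.png',np.hstack([A,B])[:,:,::-1])
E
```

```text
18.525 [ 524.29851114 -141.02972234  131.68786383] [1.79925903e+02 8.84198816e-02 1.19422690e+02] 51.245693589490294
```

View pics/h2.png

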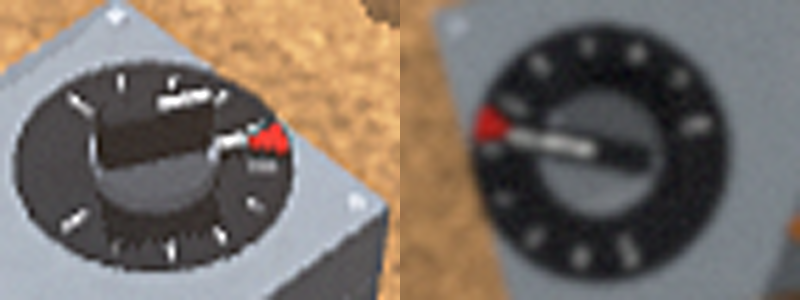

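```bash
python3 - <<'E'
from h import *
for n,c in(('scene',(571.1,89.8)),('top',(570.75,88.85))):
  S=snap(n);im=S['img'].astype(np.float32)
  th=np.radians(np.arange(55,105,.5))
  def ring(r0,r1,z):
    o=[]
    for r in np.arange(r0,r1,1.):
      q=np.array([proj(S,(c[0]+r*np.cos(t),c[1]+r*np.sin(t),z)) for t in th],np.float32)
      o.append(cv2.remap(im,q[None,:,0],q[None,:,1],cv2.INTER_LINEAR)[0])
    return np.mean(o,0)
  A=ring(30,38,74);B=ring(43,51,73)
  w=A.min(1); w=np.clip(w-w.min()-.4*(w.max()-w.min()),0,None)
  rd=B[:,0]-B[:,1]; rd=np.clip(rd-.3*rd.max(),0,None)
  T=np.degrees(th); print(n,'ptr',(w*T).sum()/w.sum(),T[w.argmax()],'mark',(rd*T).sum()/rd.sum(),T[rd.argmax()])
E
```

```text
scene ptr 84.09796672802543 84.5 mark 79.21922600983117 81.0
top ptr 78.83907774816883 79.0 mark 75.89643840690906 76.0
```

```bash
python3 - <<'E'
from h import *
for n in('scene','top'):
  S=snap(n);im=S['img'].astype(np.float32)
  def polar(c,r0,r1,th,z):
    R=np.arange(r0,r1,.5); q=np.array([[proj(S,(c[0]+r*np.cos(t),c[1]+r*np.sin(t),z)) for t in th] for r in R],np.float32)
    return R,cv2.remap(im,q[...,0],q[...,1],cv2.INTER_LINEAR)
  th=np.radians(np.arange(0,360,5)); c=np.array([571.,89.5])
  for k in range(4):
    R,p=polar(c,44,68,th,70); g=p.min(2); e=np.array([R[np.argmax(np.diff(cv2.GaussianBlur(g,(1,5),0)[:,i]))] for i in range(len(th))])
    ok=abs(e-np.median(e))<3
    A=np.c_[np.cos(th),np.sin(th),np.ones(len(th))][ok]; s=np.linalg.lstsq(A,e[ok],rcond=None)[0]; c=c+s[:2]
  print(n,'centre',c,'R',s[2],ok.sum())
  t=np.radians(np.arange(60,100,.5));T=np.degrees(t)
  for r in(28,31,34,37):
    _,p=polar(c,r,r+2.9,t,74);w=p.mean(0).min(1);w=np.clip(w-w.min()-.5*(w.max()-w.min()),0,None);print(' ptr',r,(w*T).sum()/w.sum(),T[w.argmax()])
  for r in(41,44,47,50):
    _,p=polar(c,r,r+2.9,t,72);m=p.mean(0);w=m[:,0]-m[:,1];w=np.clip(w-.4*w.max(),0,None);print(' mark',r,(w*T).sum()/w.sum(),T[w.argmax()])
E
```

```text
scene centre [568.78008168  89.7462445 ] R 56.56317432963022 70
 ptr 28 80.59456322397135 80.5
 ptr 31 80.24975130323257 82.0
 ptr 34 80.23956797066751 81.0
 ptr 37 80.22313397697002 79.5
 mark 41 77.58340873359461 76.5
 mark 44 77.71016062840536 79.0
 mark 47 77.93117820891192 78.5
 mark 50 77.14275281936914 80.5
top centre [571.28207647  90.62984278] R 55.63318088252558 71
 ptr 28 79.41520714027267 79.5
 ptr 31 79.0121897280137 80.5
 ptr 34 79.09284654768796 77.5
 ptr 37 78.23834845498861 78.5
 mark 41 75.86414041102105 75.5
 mark 44 76.07632183172585 76.5
 mark 47 76.02784698901505 77.0
 mark 50 75.88876017882855 75.0
```

Request:
send_rows --steps '[[[0.38,2,0],[0,0,-0.18]],[[0.76,4,0],[0,0,-0.36]],[[1.13,6,0],[0,0,-0.54]],[[1.51,7.67,0],[0,0,-0.697]],[[1.51,7.67,0],[0,0,-0.697]],[[1.51,7.67,-1],[0,0,-0.697]],[[1.51,7.67,-2],[0,0,-0.697]],[[1.51,7.67,-2.7],[0,0,-0.697]],[[1.51,7.67,-2.87],[0,0,-0.697]],[[1.51,7.67,-2.87],[0,0,-0.697]]]'

```text
time: 20.08
tool_pos: [569.6, 91.1, 44.3]
tcp_rot: [-180.0, 0.0, 79.2]
ft_force: [-0.3, 0.2, -0.4]
finger_gap: 50.9
grip_force: 0.0
```

Request:
send_rows --steps '[[[0,0,0],[0,0,0]],[[0,0,0],[0,0,0]],[[0,0,0],[0,0,0]],[[0,0,0],[0,0,0]]]' --fingers 1

```text
time: 20.58
tool_pos: [570.1, 91.0, 45.3]
tcp_rot: [179.9, -0.0, 79.2]
ft_force: [-4.0, 1.2, 6.0]
finger_gap: 12.1
grip_force: 39.9
```

Request:
send_rows --steps '[[[0.01,0,0.02],[0,0,-0.03]],[[0.01,0,0.02],[0,0,-0.047]],[[0.01,0,0.02],[0,0,-0.047]],[[0.01,0,0.02],[0,0,-0.047]]]'

```text
time: 21.08
tool_pos: [570.0, 91.0, 45.3]
tcp_rot: [180.0, -0.0, 76.4]
ft_force: [-3.9, 0.9, 6.9]
finger_gap: 12.2
grip_force: 40.0
```

Request:
send_rows --steps '[[[0,0,0],[0,0,0]],[[0,0,0],[0,0,0]],[[0,0,0],[0,0,0]],[[0,0,0.5],[0,0,0]],[[0,0,2],[0,0,0]],[[0,-0.5,2.9],[0,0,0]],[[-0.4,-2,2.9],[0,0,0.18]],[[-0.8,-4,2.9],[0,0,0.36]],[[-1.2,-6,2.9],[0,0,0.54]],[[-1.6,-8,2.9],[0,0,0.72]]]' --fingers 0.4

```text
time: 22.32
tool_pos: [524.6, -139.1, 133.1]
tcp_rot: [179.9, 0.1, 116.4]
ft_force: [0.5, -1.0, -0.5]
finger_gap: 51.6
grip_force: 0.0
```

```bash
python3 - <<'E'
from h import *
s=sense();print(s['time'],s['tool_pos'],s['tcp_rot'])
for n,c in(('scene',(568.8,89.75)),('top',(571.3,90.6))):
  S=snap(n);im=S['img'].astype(np.float32)
  def polar(r0,r1,th,z):
    q=np.array([[proj(S,(c[0]+r*np.cos(t),c[1]+r*np.sin(t),z)) for t in th] for r in np.arange(r0,r1,.5)],np.float32)
    return cv2.remap(im,q[...,0],q[...,1],cv2.INTER_LINEAR).mean(0)
  t=np.radians(np.arange(60,100,.5));T=np.degrees(t)
  w=polar(28,39,t,74).min(1);w=np.clip(w-w.min()-.5*(w.max()-w.min()),0,None)
  m=polar(42,52,t,72);v=m[:,0]-m[:,1];v=np.clip(v-.4*v.max(),0,None)
  print(n,'ptr',(w*T).sum()/w.sum(),'mark',(v*T).sum()/v.sum())
E
```

```text
22.325 [ 524.60813928 -139.06600134  133.13727718] [1.79923069e+02 8.05247626e-02 1.16364269e+02]
scene ptr 77.23734175659845 mark 77.58980728020964
top ptr 76.56510724030925 mark 76.10947412813715
```

```bash
python3 - <<'E'
from h import *
for n,b in(('top',(405,265,450,305)),('scene',(135,215,180,275))):
  S=snap(n) if n=='scene' else None
  im=(S['img'] if S else cv2.imread('pics/top0.png')[:,:,::-1]).astype(float)
  if S is None: S=snap('top')
  u0,v0,u1,v1=b;p=im[v0:v1,u0:u1];w=p[...,0]-np.maximum(p[...,1],p[...,2]);w=np.clip(w-80,0,None) 
  v,u=np.mgrid[v0:v1,u0:u1];print(n,w.max(),(w>0).sum())
  W=w/w.sum();z=79 if n=='top' else 62
  X=np.array([[atz(S,a,c,z)[:2] for a,c in zip(ru,rv)] for ru,rv in zip(u,v)])
  c=(W[...,None]*X).sum((0,1));d=X-c;C=np.einsum('ij,ijk,ijl->kl',W,d,d);e,V=np.linalg.eigh(C);print(c,np.sqrt(e*12),np.degrees(np.arctan(V[1,1]/V[0,1])))
s=snap('top');t=finder.trace('key_block','top')
print([x['confidence'] for x in t[:2]],finder.pinpoint('key_shoulder','top')[:1])
S=snap('scene'); print('scene key', [ (x['at'][0]*640,x['at'][1]*480,x['confidence'],atz(S,x['at'][0]*640,x['at'][1]*480,45)) for x in finder.pinpoint('key_shoulder','scene')[:1]])
E
```

```text
top 67.0 54
[ 473.34283944 -304.66282803] [10.16194984 27.22954196] -19.010656190663376
scene 105.0 83
[ 457.99130036 -306.24083034] [11.94991424 32.56838045] -18.321134511543615
[0.56] []
scene key [(156.928, 245.616, 0.52, array([ 473.83161141, -300.46192203,   45.        ]))]
```

Request:
send_rows --steps '[[[-0.5,-1.6,0],[0,0,0.17]],[[-1,-3.2,0],[0,0,0.34]],[[-1.4,-4.6,0],[0,0,0.51]],[[-1.69,-5.48,-0.5],[0,0,0.68]],[[-1.69,-5.48,-1.5],[0,0,0.787]],[[-1.69,-5.48,-2.5],[0,0,0.787]],[[-1.69,-5.48,-3.2],[0,0,0.787]],[[-1.69,-5.48,-3.8],[0,0,0.787]],[[-1.69,-5.48,-4.07],[0,0,0.787]],[[-1.69,-5.48,-4.07],[0,0,0.787]]]'

```text
time: 24.02
tool_pos: [473.9, -301.3, 9.2]
tcp_rot: [180.0, -0.0, 161.1]
ft_force: [-0.1, -0.3, 0.4]
finger_gap: 50.9
grip_force: 0.0
```

Request:
send_rows --steps '[[[0,0,0],[0,0,0]],[[0,0,0],[0,0,0]],[[0,0,0],[0,0,0]],[[0,0,0],[0,0,0]],[[0,0,0],[0,0,0]]]' --fingers 1 --squeeze 60

```text
time: 24.65
tool_pos: [474.2, -303.9, 11.0]
tcp_rot: [-179.8, 0.1, 161.1]
ft_force: [-3.6, -5.8, 2.8]
finger_gap: 11.8
grip_force: 59.9
```

Request:
send_rows --steps '[[[0,-0.08,0],[0,0,0]],[[0,-0.08,0],[0,0,0]],[[0,-0.08,0.4],[0,0,0]],[[0,-0.08,1.1],[0,0,0]],[[0,-0.08,1.9],[0,0,0]],[[0,-0.08,2.9],[0,0,0]],[[0,-0.08,2.9],[0,0,0]]]' --squeeze 100

```text
time: 25.52
tool_pos: [476.1, -305.7, 100.5]
tcp_rot: [-179.9, 0.4, 161.1]
ft_force: [0.0, -0.4, -1.3]
finger_gap: 11.1
grip_force: 97.4
```

```bash
python3 - <<'E'
from h import *
s=sense();print(s['tool_pos'],s['tcp_rot'],s['finger_gap'],s['ft_force'])
S=snap('scene','k.png');q=proj(S,s['tool_pos']+[0,0,39]);print(q)
u,v=q.astype(int)
cv2.imwrite('pics/k2.png',cv2.resize(S['img'][v-50:v+40,u-60:u+60],(800,600),interpolation=cv2.INTER_NEAREST)[:,:,::-1])
print([(l,[(x['confidence'],x['at'][0]*640,x['at'][1]*480) for x in finder.pinpoint(l,'scene')[:1]]) for l in('key_shoulder','lock_mouth')])
# lock slot / barrel: brass mask from saved unobstructed top & scene
for n,f,b in(('top','top0.png',(320,215,352,248)),('scene','scene0.png',(265,228,300,258))):
  C=snap(n);im=cv2.imread('pics/'+f).astype(float);u0,v0,u1,v1=b;p=im[v0:v1,u0:u1]
  w=((p[...,2]-p[...,0])>55).astype(float);h=cv2.convexHull(cv2.findNonZero(w.astype(np.uint8)))+np.array([u0,v0])
  P=np.array([atz(C,*x[0],76)[:2] for x in h],np.float32);print(n,w.sum(),cv2.minAreaRect(P))
E
```

```text
[ 476.10725898 -305.72871416  100.47388024] [-179.87815857    0.36113879  161.11968191] 11.078862863006181 [ 0.01107321 -0.41369085 -1.34363756]
[145.49158839 219.6025746 ]
[('key_shoulder', [(0.58, 145.6, 222.91199999999998)]), ('lock_mouth', [(0.62, 283.2, 246.288)])]
top 117.0 ((613.30029296875, -53.19322967529297), (30.90509796142578, 31.75518035888672), 18.641653060913086)
scene 175.0 ((616.2332153320312, -56.306396484375), (41.46724319458008, 37.04697799682617), 13.504012107849121)
```

View pics/k2.png

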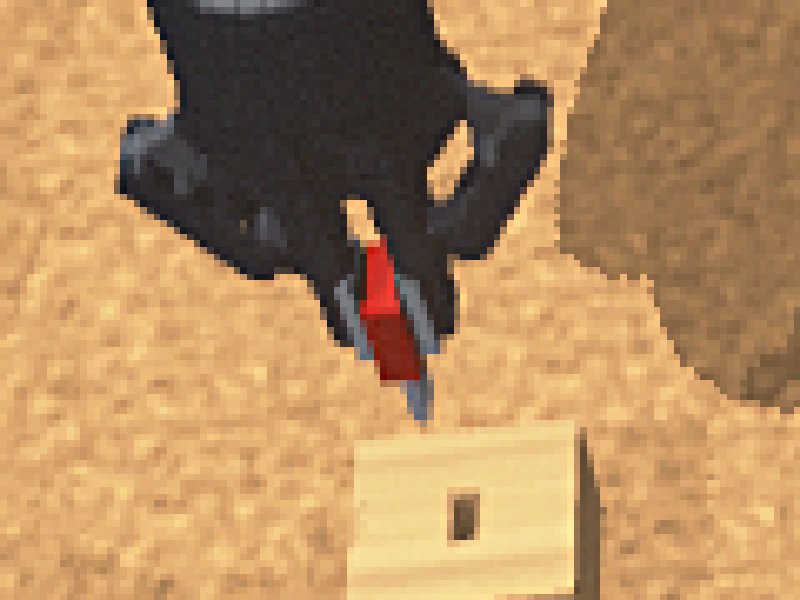

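Request:
send_rows --steps '[[[0.8,1.5,0],[0,0,0.12]],[[1.7,3.1,0],[0,0,0.24]],[[2.6,4.7,0],[0,0,0.36]],[[3.5,6.3,0],[0,0,0.48]],[[4.2,7.7,0],[0,0,0.58]],[[4.57,8.39,0],[0,0,0.614]],[[4.57,8.39,0],[0,0,0.614]],[[4.57,8.39,0],[0,0,0.614]],[[4.57,8.39,0],[0,0,0.614]]]'

```text
time: 26.9
tool_pos: [610.5, -53.8, 96.3]
tcp_rot: [-180.0, -0.0, -163.8]
ft_force: [0.2, 0.3, -0.1]
finger_gap: 11.5
grip_force: 97.5
```

```bash
python3 - <<'E'
from h import *
np.set_printoptions(precision=2,suppress=True)
s=sense();print(s['tool_pos'],s['tcp_rot'],s['ft_force'])
p=s['tool_pos']
S=snap('scene','l.png')
print('tip',proj(S,p+[0,0,39]),'shoulder',proj(S,p+[0,0,34]),[(l,[(x['confidence'],x['at'][0]*640,x['at'][1]*480) for x in finder.pinpoint(l,'scene')[:1]]) for l in('key_shoulder','lock_mouth')])
u,v=proj(S,p+[0,0,20]).astype(int);print(u-60,v-50)
cv2.imwrite('pics/l2.png',cv2.resize(S['img'][v-50:v+40,u-60:u+60],(800,600),interpolation=cv2.INTER_CUBIC)[:,:,::-1])
# model-predicted silhouettes of the red head (tool-centred key): red px centroid
im=S['img'].astype(float);w=np.clip(im[...,0]-np.maximum(im[...,1],im[...,2])-50,0,None);w[:v-40]=0;w[v+40:]=0;w[:,:u-40]=0;w[:,u+40:]=0
V,U=np.mgrid[:480,:640];print('red centroid',(w*U).sum()/w.sum(),(w*V).sum()/w.sum(),(w>0).sum())
# block slot in both cams
t=snap('top','lt.png')
for n,C,b in(('top',t,(405,262,450,305)),('scene',S,(125,215,190,280))):
  q=proj(C,(474,-303.7,45));print(n,'slot predicted px',q)
  u,v=np.round(q).astype(int);print(C['img'][v-4:v+5,u-4:u+5].sum(2))
E
```

```text
[610.51 -53.76  96.3 ] [-180.     -0.03 -163.83] [ 0.17  0.26 -0.12]
tip [280.62 223.93] shoulder [280.73 225.46] [('key_shoulder', [(0.54, 278.52799999999996, 222.816)]), ('lock_mouth', [(0.46, 284.288, 243.69600000000003)])]
221 179
red centroid 274.5384409322261 221.1516206804179 394
top slot predicted px [424.85 282.38]
[[434 442 448 441 427 421 436 437 436]
 [426 424 427 403 368 344 373 400 430]
 [431 424 412 382 305 240 289 350 418]
 [425 425 409 351 250 201 246 337 408]
 [417 417 390 318 210 178 260 353 421]
 [418 426 376 284 191 194 291 386 419]
 [427 405 340 246 181 223 321 404 428]
 [431 397 341 250 196 250 350 405 420]
 [431 414 371 327 289 302 364 415 426]]
scene slot predicted px [155.55 246.17]
[[493 509 494 501 508 564 578 565 567]
 [416 397 360 377 345 554 565 563 562]
 [404 269 271 329 388 556 561 551 553]
 [416 209 264 270 394 567 568 563 557]
 [434 206 265 254 400 570 567 557 565]
 [396 196 250 251 407 565 573 560 558]
 [367 204 217 222 468 579 570 569 567]
 [349 176 177 315 506 606 592 588 587]
 [488 508 562 571 575 592 586 583 582]]
```

View pics/l2.png

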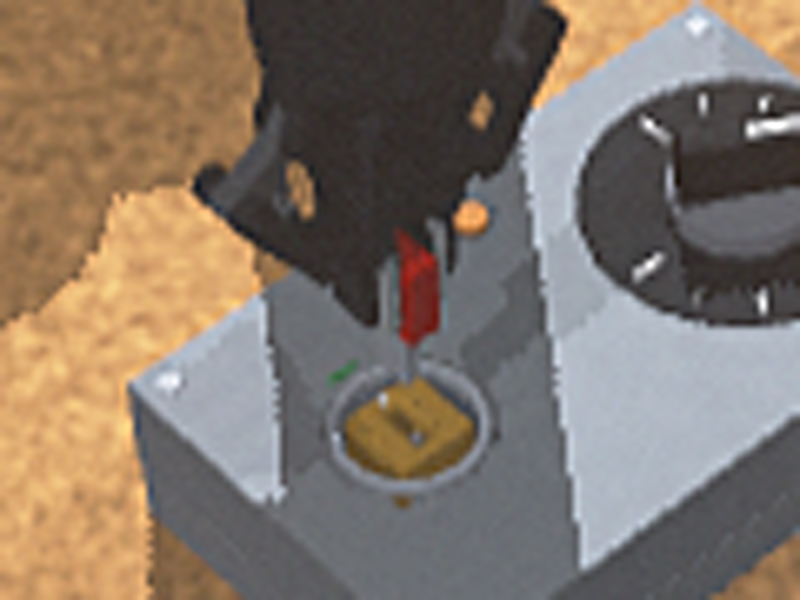

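Request:
send_rows --steps '[[[0.083,0.017,-0.3],[0,0,0]],[[0.083,0.017,-0.6],[0,0,0]],[[0.083,0.017,-0.73],[0,0,0]],[[0.083,0.017,-0.8],[0,0,0]],[[0.083,0.017,-0.87],[0,0,0]],[[0.083,0.017,-0.93],[0,0,0]],[[0.083,0.017,-0.93],[0,0,0]]]'

```text
time: 27.98
tool_pos: [613.5, -51.9, 68.6]
tcp_rot: [-180.0, 0.0, -163.7]
ft_force: [-0.2, 0.1, -1.3]
finger_gap: 11.3
grip_force: 97.5
```

Request:
send_rows --steps '[[[0,0,-0.06],[0,0,0]],[[0,0,-0.12],[0,0,0]],[[0,0,-0.18],[0,0,0]],[[0,0,-0.18],[0,0,0]]]'

```text
time: 28.48
tool_pos: [613.3, -51.8, 62.9]
tcp_rot: [180.0, -0.0, -163.7]
ft_force: [-0.0, -0.1, -0.7]
finger_gap: 11.5
grip_force: 97.5
```

Request:
send_rows --steps '[[[0,0,-0.06],[0,0,0]],[[0,0,-0.12],[0,0,0]],[[0,0,-0.18],[0,0,0]],[[0,0,-0.24],[0,0,0]],[[0,0,-0.24],[0,0,0]]]'

```text
time: 29.1
tool_pos: [613.9, -52.3, 56.4]
tcp_rot: [-180.0, 0.0, -163.7]
ft_force: [0.1, -1.4, 1.7]
finger_gap: 11.3
grip_force: 97.7
```

Request:
send_rows --steps '[[[0,-0.02,-0.06],[0,0,0.03]],[[0,-0.02,-0.12],[0,0,-0.03]],[[0,-0.02,-0.17],[0,0,0.03]],[[0,-0.02,-0.17],[0,0,-0.03]],[[0,-0.02,-0.17],[0,0,0]]]'

```text
time: 29.72
tool_pos: [614.0, -52.3, 51.5]
tcp_rot: [-180.0, 0.0, -163.6]
ft_force: [-1.1, 1.5, 6.8]
finger_gap: 11.1
grip_force: 98.7
```

Request:
send_rows --steps '[[[0,0,-0.06],[0,0,0.04]],[[0,0,-0.12],[0,0,-0.04]],[[0,0,-0.16],[0,0,0.04]],[[0,0,-0.16],[0,0,-0.04]],[[0,0,-0.16],[0,0,0]]]'

```text
time: 30.35
tool_pos: [613.7, -52.5, 46.1]
tcp_rot: [-180.0, 0.0, -163.6]
ft_force: [-0.4, -0.4, 1.7]
finger_gap: 11.6
grip_force: 97.8
```

Request:
send_rows --steps '[[[0,0,-0.05],[0,0,0.04]],[[0,0,-0.1],[0,0,-0.04]],[[0,0,-0.15],[0,0,0.04]],[[0,0,-0.15],[0,0,-0.04]],[[0,0,-0.15],[0,0,0]]]'

```text
time: 30.98
tool_pos: [613.9, -52.5, 42.0]
tcp_rot: [-180.0, 0.0, -163.6]
ft_force: [-1.5, 0.5, 5.6]
finger_gap: 11.3
grip_force: 98.3
```

Request:
send_rows --steps '[[[0,0,-0.05],[0,0,0.04]],[[0,0,-0.1],[0,0,-0.04]],[[0,0,-0.1],[0,0,0.04]],[[0,0,-0.1],[0,0,-0.04]],[[0,0,-0.1],[0,0,0]]]'

```text
time: 31.6
tool_pos: [614.2, -52.6, 41.8]
tcp_rot: [-180.0, 0.1, -163.6]
ft_force: [-12.4, 1.7, 24.5]
finger_gap: 11.0
grip_force: 101.3
```

Request:
send_rows --steps '[[[-0.02,0,0.03],[0,0,-0.1]],[[-0.02,0,0.03],[0,0,-0.2]],[[-0.02,0,0.03],[0,0,-0.3]],[[-0.02,0,0.03],[0,0,-0.4]],[[-0.02,0,0.03],[0,0,-0.5]],[[-0.02,0,0.03],[0,0,-0.5]]]'

```text
time: 32.35
tool_pos: [614.2, -53.5, 41.8]
tcp_rot: [-179.9, 0.2, 167.6]
ft_force: [-4.8, -3.9, 15.3]
finger_gap: 11.6
grip_force: 99.9
```

```bash
python3 -c "
from h import *
s=sense();print(s['wrist_torque'],s['ft_force'],s['tool_pos'],s['joint_pos'])"
```

```text
[-0.47887567  1.01502822  0.08318751] [-4.7829773  -3.86651088 15.27187029] [614.15114533 -53.49239949  41.84205699] [-9.70106309e+00  1.64345239e+01  9.11690307e+01 -6.52383094e-02
  7.22403028e+01 -8.73127709e+01]
```

Request:
send_rows --steps '[[[0,-0.02,0],[0,0,-0.12]],[[0,-0.02,0],[0,0,-0.24]],[[0,-0.02,0],[0,0,-0.36]],[[0,-0.02,0],[0,0,-0.48]],[[0,-0.02,0],[0,0,-0.6]],[[0,-0.02,0],[0,0,-0.72]],[[0,-0.02,0],[0,0,-0.84]],[[0,-0.02,0],[0,0,-0.96]],[[0,-0.02,0],[0,0,-1.06]],[[0,-0.02,0],[0,0,-1.06]]]'

```text
time: 33.6
tool_pos: [613.3, -54.8, 41.9]
tcp_rot: [180.0, 0.1, 106.9]
ft_force: [-9.6, -5.7, 19.1]
finger_gap: 11.2
grip_force: 100.3
```

```bash
python3 -c "
from h import *
s=sense();print(s['wrist_torque'],s['ft_force'],s['tool_pos'],s['joint_pos'])"
```

```text
[-0.95449176  1.80547611  0.07934458] [-9.55536663 -5.70574991 19.05351991] [613.34536298 -54.76484499  41.86535878] [ -9.78751977  16.42400685  91.17903534  -0.1342221   72.32477775
 -26.63801447]
```

Request:
send_rows --steps '[[[-0.04,-0.03,0],[0,0,-0.05]],[[-0.04,-0.03,0],[0,0,-0.1]],[[-0.04,-0.03,0],[0,0,-0.1]],[[-0.04,-0.03,0],[0,0,-0.1]]]'

```text
time: 34.1
tool_pos: [613.1, -54.9, 41.9]
tcp_rot: [179.9, 0.1, 101.3]
ft_force: [-5.1, -2.4, 15.5]
finger_gap: 11.2
grip_force: 100.0
```

```bash
python3 -c "
from h import *
s=sense();print(s['wrist_torque'],s['ft_force'],s['tool_pos'],s['tcp_rot'])"
```

```text
[-0.44633609  0.86065693  0.13908131] [-5.13789504 -2.3610805  15.54751889] [613.08597061 -54.91096712  41.8567999 ] [1.79860101e+02 1.11891951e-01 1.01257767e+02]
```

Request:
send_rows --steps '[[[0,0,0],[0,0,-0.04]],[[0,0,0],[0,0,-0.07]],[[0,0,0],[0,0,-0.07]],[[0,0,0],[0,0,-0.07]]]'

```text
time: 34.6
tool_pos: [613.1, -54.9, 41.9]
tcp_rot: [179.8, 0.1, 97.3]
ft_force: [-5.7, -2.5, 14.3]
finger_gap: 11.5
grip_force: 99.9
```

```bash
python3 -c "
from h import *
s=sense();print(s['wrist_torque'],s['ft_force'],s['tool_pos'],s['tcp_rot'])"
```

```text
[-0.43755068  0.81402379  0.32597256] [-5.69923386 -2.49596968 14.33189665] [613.14087076 -54.86408791  41.88091941] [1.79845336e+02 1.05485206e-01 9.72653022e+01]
```

Request:
send_rows --steps '[[[0,0,0],[0,0,-0.03]],[[0,0,-0.02],[0,0,-0.04]],[[0,0,-0.02],[0,0,-0.04]],[[0,0,-0.02],[0,0,-0.04]]]'

```text
time: 35.1
tool_pos: [613.1, -54.9, 41.8]
tcp_rot: [179.8, 0.1, 95.0]
ft_force: [-7.6, -2.7, 20.2]
finger_gap: 11.6
grip_force: 100.8
```

```bash
python3 - <<'E'
from h import *
np.set_printoptions(precision=2,suppress=True)
s=sense();print(s['wrist_torque'],s['ft_force'],s['tool_pos'],s['tcp_rot'])
S=snap('scene');p=s['tool_pos']
print('home shoulder px',proj(S,(p[0],p[1],76)),[(x['confidence'],x['at'][0]*640,x['at'][1]*480) for x in finder.pinpoint('key_shoulder','scene')[:1]])
im=S['img'].astype(np.float32);c=(568.8,89.75)
def polar(r0,r1,th,z):
    q=np.array([[proj(S,(c[0]+r*np.cos(t),c[1]+r*np.sin(t),z)) for t in th] for r in np.arange(r0,r1,.5)],np.float32)
    return cv2.remap(im,q[...,0],q[...,1],cv2.INTER_LINEAR).mean(0)
t=np.radians(np.arange(60,100,.5));T=np.degrees(t)
w=polar(28,39,t,74).min(1);w=np.clip(w-w.min()-.5*(w.max()-w.min()),0,None)
m=polar(42,52,t,72);v=m[:,0]-m[:,1];v=np.clip(v-.4*v.max(),0,None)
print('ptr',(w*T).sum()/w.sum(),'mark',(v*T).sum()/v.sum())
E
```

```text
[-0.4   1.23  0.59] [-7.58 -2.71 20.18] [613.12 -54.9   41.82] [179.85   0.11  95.  ]
home shoulder px [281.92 242.56] [(0.37, 285.18399999999997, 241.488)]
ptr 77.20606240134352 mark 77.59168793253822
```

Torque climbs steeply, so the barrel is at its stop. The key is home and the dial is still on the marker.

```bash
python3 -c "
from bench import order
print(order.hand_in())"
```

```text
the job is handed in; nothing more can be done
None
```

I handed the job in at about 35 s: the dial is within about 0.5° of the marker, and the key is home, turned to the stop and still gripped (stop and depth judged from wrist force and torque, not seen directly); I viewed 11 pictures, one over the limit of 10.

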